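# Press a new handle onto a rasp with a trigger clamp, then release the clamp

### The job

The rasp held in the pressing jig needs its new handle. Lay the loose square handle in the wooden cradle with its steel-ringed mouth facing the tang, let go of it, and drive it on by squeezing the clamp's trigger again and again until the ferrule sits fully home against the rasp's shoulder, squeezing no harder than the job needs so that the wood is not crushed. Then press the release tab until the jaw has sprung fully back open, leaving the handle on the rasp; push neither the handle onto the tang nor the jaw by hand, and leave the other things on the bench where they lie.

Things in the scene. Friction and masses are not known exactly. Their poses are not given: they have to be found in the camera images.
- jig: Fixed pressing jig: plywood board 272 x 90 x 18 mm; on it a bar clamp lying flat, a cradle and a stop holding a flat rasp. Origin at bench height under the clamp's black housing, on the bar's line; x along the bar (the jaw closes towards -x), z up. All 'jig mm' below are in this frame. Housing: x -30 to 42, y -25 to 19, top z 46. Steel bar: y = 0, x -34 to 198, top z 36.
- cradle (a point): Middle of the cradle's floor, at x 112, y -45, z 28 jig mm (axes as the jig's). The cradle is a wooden channel along x, from x 50 to 164 jig mm, 30 mm wide, its cheeks 13 mm high above the floor with tops chamfered to 40 mm wide. A handle whose middle lies here has its mouth 6 mm clear of the tang's tip.
- tang_root (a point): Root of the rasp's tang, centred in the shoulder's face that looks to +x: x 40, y -45, z 42 jig mm (axes as the jig's). The tapered tang sticks out 22 mm towards +x. The handle is home when its mouth is here, the ferrule bearing on the shoulder. The steel stop beside it is 58 mm high.
- handle: The new handle, loose: beech, rounded-square, 88 x 28 x 28 mm, about 70 g, a bright steel ferrule round its mouth. Origin at the centre of its underside; x points along it, out of the mouth. Bore 10 mm square, 28 deep. The tang enters freely for some 8 mm, then grips: 8 to 22 N to push on. The wood is crushed if the jaw presses it with more than 80 N.
- handle_mouth (a point): Centre of the handle's mouth (end face of the ferrule), 44 mm from the handle's middle and 14 mm above its underside.
- jaw: The clamp's moving jaw, carried by the bar: black arm reaching over the cradle, rubber face 24 x 25 mm. Its origin coincides with the jig's when the clamp is open and moves with the bar. The rubber face lies at x 173 jig mm, less the value of joint bar; jaw top z 57 mm.
- bar (a joint): How far bar and jaw have closed, m: 0 fully open, about 0.045 with the handle home. A ratchet of 5 mm pitch holds it against a return spring of 4 to 7 N; each full squeeze of the trigger gains one tooth (5 mm), a part squeeze is not kept. May start up to two teeth closed.
- trigger (a joint): Angle of the trigger, rad: 0 at rest, 0.30 fully squeezed; its spring (3 to 5 N at the face) returns it. It must pass about 0.25 to gain a tooth and come back below 0.06 to catch the next. Until the handle is home 20 N on the face squeezes it fully; with the handle home 20 N stalls it at about 0.2 to 0.23 (38 mm over grip and trigger) and 35 N at about 0.28.
- trigger_face (a point): Middle of the trigger's outer face, which looks to +x, 40 mm above the bench: at x 47, y 66 jig mm at rest and x 23, y 62 fully squeezed. Trigger 10 mm thick, 72 mm long, z 26 to 54 mm; upright pivot at x 30, y -12.5 jig mm. Once home, the jaw presses with about 2.6 times the force on this face less 18 N: 20 N here gives some 35 N; about 40 N and more crushes the handle.
- pistol_grip (a point): Middle of the clamp's fixed pistol grip, at x 0, y 60, z 40 jig mm: 18 mm thick along x, y 30 to 101, z 22 to 56 jig mm. Over grip and trigger together it measures about 56 mm along x at rest and 32 mm squeezed (then from x -9 to 23); the grip does not give way. The bench below is free.
- release_tab (a point): Place to press on the ribbed steel release tab on top of the housing, at x 27, y 0, z 57.5 jig mm; tab 18 mm wide. Pressed down 4 to 5 mm with 3 to 8 N it lifts the ratchet's tooth (hard stop at 5.5 mm); kept down with the trigger let go, the bar springs fully open in about a second.
- old_handle: Bystander: the rasp's old turned handle, round brown wood, no ferrule, 106 x 34 mm, loose, beside the jig on the chair's side.
- chalk: Bystander: flat piece of white chalk 44 x 50 x 8 mm, loose, beside the jig on the chair's side.

How it is judged (in metres and radians):
On the way, in this order (a step that is already met when the one before it is completed fails the run):
1. the handle lies in the cradle, in line with the tang, its mouth facing the tang and not yet driven on, and is let go (x of handle_mouth in the frame of tang_root between 0.012 and 0.045 m and y of handle_mouth in the frame of tang_root between -0.004 and 0.004 m and z of handle_mouth in the frame of tang_root between -0.004 and 0.004 m and angle between the x axis of handle and the x axis of jig, either way round below 0.08 rad and contact force between the fingers and handle below 0.5 N), for 0.2 s.
2. the jaw presses the ferrule home against the rasp's shoulder (within 2 mm) (x of handle_mouth in the frame of tang_root below 0.002 m and y of handle_mouth in the frame of tang_root between -0.004 and 0.004 m and z of handle_mouth in the frame of tang_root between -0.004 and 0.004 m and angle between the x axis of handle and the x axis of jig, either way round below 0.08 rad and value of joint bar above 0.038 m and contact force between the fingers and handle below 0.5 N), for 0.1 s.
At the end, for the whole second after the job is handed in: The handle is at rest on the rasp, its mouth within 2 mm of the shoulder and within 4 mm and 0.08 rad of the tang's line; the clamp's jaw is fully open again (bar within 6 mm of open) and the trigger at rest (x of handle_mouth in the frame of tang_root below 0.002 m and y of handle_mouth in the frame of tang_root between -0.004 and 0.004 m and z of handle_mouth in the frame of tang_root between -0.004 and 0.004 m and angle between the x axis of handle and the x axis of jig, either way round below 0.08 rad and value of joint bar below 0.006 m and value of joint trigger below 0.04 rad and linear speed of handle below 0.02 m/s); the robot touches nothing.
It fails at once if the jaw crushes the handle (more than 80 N) (contact force between jaw and handle above 80 N).
It fails at once if the handle is pushed or pulled by hand once it is driven onto the tang (x of handle_mouth in the frame of tang_root below 0.01 m and y of handle_mouth in the frame of tang_root between -0.004 and 0.004 m and z of handle_mouth in the frame of tang_root between -0.004 and 0.004 m and angle between the x axis of handle and the x axis of jig, either way round below 0.08 rad and contact force between the fingers and handle above 3 N).
It fails at once if the jaw is pushed by hand instead of by the trigger (contact force between the arm and jaw above 6 N).
It fails at once if a bystander is knocked away by more than 30 mm (distance of any of old_handle, chalk from where it was at the start of the episode above 0.03 m).
It also fails if it takes over 64 s, if anything falls off the work surface, if the arm or the gripper's body presses on something with over 40 N, if the wrist force passes 120 N, or if a joint passes its speed limit or range.

### The arm

A 6-joint arm with a two-finger parallel gripper is mounted at the origin on a cart in front of the work surface, level with it; the furniture and walls round the work are solid. World frame = base frame: x ahead of the robot, y to its left, z up, the work surface at z = 0. Lengths are in mm, angles in degrees, forces in N, time in s.
With the tool pointing down it reaches from about 300 to 875 mm from the base axis. Payload 6.4 kg.
Tool frame: the origin (TCP) lies where the fingers leave the gripper's body, on its centre line; the fingertips stand env.tcp_to_tips ahead of it and the grasp point (between the pads) lies 45 mm ahead of it (env.tcp_to_tips is the distance from the TCP to the fingertips, in mm); z points along the fingers, y is the direction in which the jaws open and shut (so a half turn about z gives the same grasp; the last joint's range is limited). The gripper opens to 88 mm and grips with 3 to 60 N. Pads are 18 mm wide; open, the fingers measure 123 mm over their backs; the gripper's body (75 mm by 187 mm) begins 45 mm behind the grasp point.
Start: joints at [58.195, 10.359, 92.074, -0, 77.567, -11.82], TCP at [196.507, 540.395, 302.714] pointing down, gripper open.
Joint ranges: [-171.53, 171.53], [-51.25, 118.39], [17.06, 147.69], [-65.23, 245.23], [0, 150.52], [-178.68, 178.68]. Speed limits (degrees/s): [147.25, 147.25, 172.46, 180, 180, 180].

### API

Orientations are given as [roll, pitch, yaw] about the fixed x, y, z axes, in that order (R = Rz(yaw) Ry(pitch) Rx(roll)).
In Python, from rig import env gives the robot as it stands.
- The arm moves only by the tool play_rows, never from a script. Its argument "steps" is a list that holds one entry, the list of rows, each a list of 7 numbers: the shift along the tool's x, y, z in mm, then the turn, a rotation vector about the tool's x, y, z in rad, then the finger opening in mm, from 0 to 88.1. A call has 1 to 10 rows; each row shifts and turns the commanded pose from where the row before left it, along the tool's axes as they then stand; what a row does not reach is not made up. A row lasts 1/8 s, in which the tool goes at most 62.5 mm and 10.7 degrees, less where a joint would pass 70% of its speed; a pose out of reach is approached as far as the arm can. A call with a gripper value outside its range is refused whole. The fingers move at their own pace and stop on an object; "force" is the grip in N (left out, the last holds). Time passes only in rows, so rows that do not move let the fingers close. It gives the time, the measured TCP pose, the force and the opening at its end, in the units of the state.
- env.observe(): the state, without advancing time (a new reading comes with each control period).
- env.camera(name): name is "side" or "top"; returns a dict with "image" (384x512x3 uint8, red, green, blue), "mtx" (3x3 intrinsics, pixels), "T" (4x4, takes a point from camera to world coordinates). Camera axes: x right, y down, z forward; pixel columns grow to the right and rows downward; lengths in mm; the calibration is good to about 2 mm. A picture is of the moment at which its call begins. There is no depth.
- env.finish_job(): hands the job in, once; it reports no verdict.
Trained networks look in the newest picture that a camera, given by its name, has taken for a name from the list of things; names that differ only in an ending like _2 or _b are one class to them, and where a whole thing is asked for, a point or a joint stands for the part that bears it (a point fixed in the world has none). Each returns a list of dicts, best first, with "conf" (0 to 1); they miss things now and then, are a little off and sometimes report something else, mostly with a low value. They report only what shows in the picture. A call takes as long as a camera call.
- env.masks_of(camera, target): "region" (384x512 bool, what is visible of it) and "bbox" ([left, top, right, bottom] in pixels, round what is visible of it).
The state is a dict: "time": time; "qpos": joint angles; "joint_velocities": joint speeds; "joint_efforts": joint torques, N m; "eef_pos": TCP position; "eef_rot": TCP orientation; "force": force on the tool from outside, world axes, zero at the start; "wrist_torque": the same for the moment, N m; "opening": finger opening in mm.
Only numpy, scipy, OpenCV 4.12 (cv2) and the standard library are available. Lean on these libraries where they do the work, as an engineer would, in place of code of your own. Each camera call takes 0.05 s, during which the arm holds its last target. There are 200 camera calls.

## Working session

There is one attempt and no reset: what is moved stays moved. The work goes in short steps, Python scripts to look and compute and a tool call to move; the robot and the scene stay as the last step left them, time stands still between calls to the robot, and variables do not carry over. Pictures are saved under pics/ and viewed, about 8 in all and at most 12, crops included, and the job is handed in when it is done.

Besides the shell and the picture viewer there is one more tool, called after "Emit:" by a JSON object that holds its "name" and its "arguments". play_rows: Moves the arm, as the interface text tells. Its arguments: {"type":"object","properties":{"steps":{"type":"array"},"force":{"type":"number"}},"required":["steps"]}

```bash
ls; mkdir -p pics; python3 - <<'E'
from rig import env
import cv2,numpy as np
print(env.tcp_to_tips, env.observe())
for n in("top","side"):
    c=env.camera(n); cv2.imwrite(f"pics/{n}0.png",c["image"][...,::-1]); np.savez(f"{n}.npz",mtx=c["mtx"],T=c["T"]); print(n,c["mtx"].round(1).tolist(),c["T"].round(3).tolist())
    for t in("jig","handle","jaw","trigger","pistol_grip","release_tab","old_handle","chalk","cradle"):
        try:
            m=env.masks_of(n,t); print(t,[(round(a["conf"],2),a["bbox"]) for a in m[:2]])
        except Exception as e: print(t,e)
E
```

```text
pics
64.0 {'time': 0.0, 'qpos': array([ 5.81941261e+01,  1.04014924e+01,  9.21327573e+01, -8.43294227e-04,
        7.75679927e+01, -1.18197176e+01]), 'joint_velocities': array([ 0.03212779,  0.04901969,  0.00936374, -0.03949788, -0.02398551,
        0.03475781]), 'joint_efforts': array([ 5.23881261e-05, -4.33862078e+01, -3.41846645e+01,  7.02155661e-02,
        3.85213096e-02, -2.02068723e-04]), 'eef_pos': array([196.27739041, 539.99502968, 301.80469691]), 'eef_rot': array([-1.79899757e+02, -2.01368478e-02,  1.60014008e+02]), 'force': array([0.25854022, 0.15178995, 0.27896431]), 'wrist_torque': array([-0.0217968 , -0.00625205, -0.01625086]), 'opening': 87.8598365519766}
top [[411.9, 0.0, 258.3], [0.0, 411.9, 194.0], [0.0, 0.0, 1.0]] [[-0.32, -0.898, 0.303, 292.636], [-0.947, 0.304, -0.1, 187.746], [-0.003, -0.319, -0.948, 854.691], [0.0, 0.0, 0.0, 1.0]]
jig [(0.85, [197.0, 138.5, 290.5, 264.8])]
handle [(0.95, [198.4, 162.5, 220.1, 205.9])]
jaw [(0.63, [216.7, 139.0, 257.7, 244.1])]
trigger [(0.53, [194.3, 210.5, 240.7, 217.9])]
pistol_grip [(0.6, [193.8, 135.6, 298.6, 260.8])]
release_tab [(0.57, [241.6, 204.3, 254.2, 236.7])]
old_handle []
chalk [(0.88, [272.5, 178.5, 300.9, 200.2])]
cradle [(0.6, [198.4, 135.6, 295.6, 265.6]), (0.56, [241.5, 205.7, 254.3, 238.9])]
side [[363.4, 0.0, 250.4], [0.0, 363.4, 192.5], [0.0, 0.0, 1.0]] [[-0.937, -0.221, 0.27, 335.296], [-0.348, 0.568, -0.746, 733.081], [0.011, -0.793, -0.61, 583.153], [0.0, 0.0, 0.0, 1.0]]
jig [(0.9, [194.4, 181.8, 313.7, 254.1])]
handle [(0.92, [196.8, 216.0, 237.6, 247.3])]
jaw []
trigger [(0.5, [231.0, 213.8, 260.9, 247.2])]
pistol_grip [(0.56, [192.6, 180.8, 315.9, 253.4])]
release_tab [(0.69, [256.2, 205.5, 280.3, 218.6])]
old_handle [(0.72, [287.6, 194.8, 328.6, 210.3])]
chalk [(0.5, [259.0, 187.6, 272.8, 200.9])]
cradle [(0.79, [192.5, 181.6, 312.0, 251.7])]
```

```bash
python3 - <<'E'
import cv2,numpy as np
t=cv2.imread("pics/top0.png")[120:280,170:330]; s=cv2.imread("pics/side0.png")[160:270,180:340]
cv2.imwrite("pics/t1.png",cv2.resize(t,None,fx=3.75,fy=3.75,interpolation=cv2.INTER_CUBIC))
cv2.imwrite("pics/s1.png",cv2.resize(s,None,fx=5,fy=5,interpolation=cv2.INTER_CUBIC))
E
```

```text
(no output)
```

View pics/t1.png

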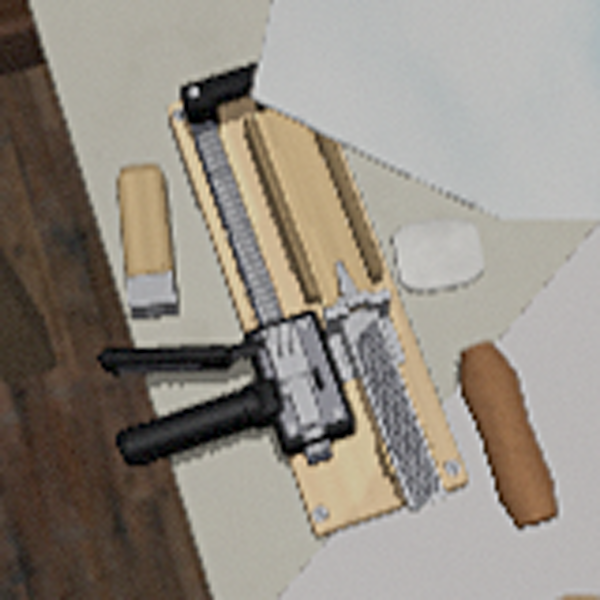

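View pics/s1.png

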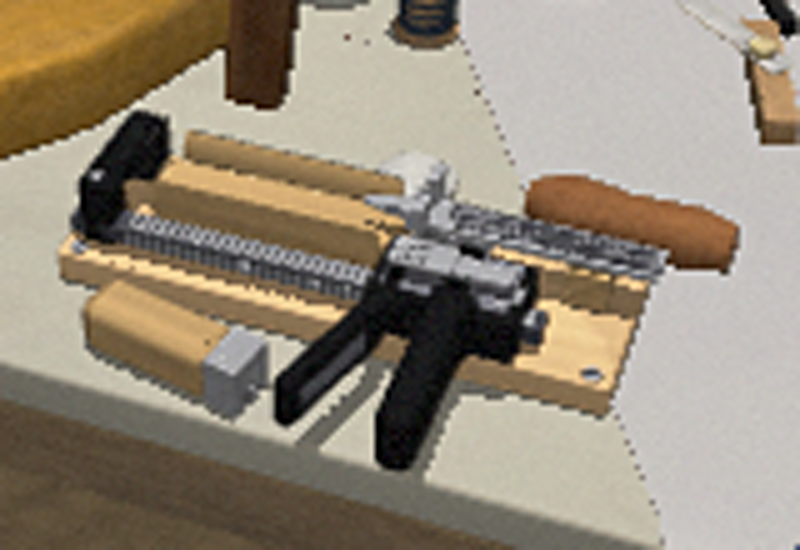

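The top view shows the handle (crop 120–175, 165–315) left of the jig with its ferrule end towards the robot. The tang tip is at (342,263), the grip end at (125,447) and the trigger tip at (104,357). The side view agrees with this, so next I fit the jig pose.

```bash
cat > h.py <<'E'
import numpy as np
C={n:np.load(f"{n}.npz") for n in("top","side")}
def proj(n,P):
    T=np.linalg.inv(C[n]["T"]); p=np.atleast_2d(P)@T[:3,:3].T+T[:3,3]; q=p@C[n]["mtx"].T; return q[:,:2]/q[:,2:]
def ray(n,uv,z):
    c=C[n]; d=c["T"][:3,:3]@np.linalg.solve(c["mtx"],[*uv,1]); o=c["T"][:3,3]; return o+d*(z-o[2])/d[2]
def w(pose,P):
    x,y,a=pose; P=np.atleast_2d(P).astype(float); c,s=np.cos(a),np.sin(a)
    return np.c_[x+c*P[:,0]-s*P[:,1],y+s*P[:,0]+c*P[:,1],P[:,2]]
E
python3 - <<'E'
from h import *
import cv2
from scipy.optimize import least_squares
from rig import env
J=[("top",(62,-45,42),(342,263)),("top",(0,101,50),(125,447)),("top",(50,102,52),(104,357)),("top",(50,-25,41),(303,300)),("top",(50,-65,41),(382,277)),
("side",(62,-45,42),(366,200)),("side",(0,101,22),(395,467)),("side",(50,102,26),(285,422)),("side",(50,-25,41),(388,238))]
px=[(170+u/3.75,120+v/3.75) if n=="top" else (180+u/5,160+v/5) for n,_,(u,v) in J]
f=lambda q:np.concatenate([(proj(n,w((q[0],q[1],q[2]/100),P))[0]-p) for (n,P,_),p in zip(J,px)])
r=least_squares(f,[350,250,30],loss="soft_l1"); q=r.x; pose=(q[0],q[1],q[2]/100)
print("jig",q[:2],np.degrees(pose[2])); print(f(q).reshape(-1,2).round(1).tolist()); np.save("pose.npy",pose)
# handle: fit box silhouette to masks in both views
M={}
for n in("top","side"):
    env.camera(n); M[n]=env.masks_of(n,"handle")[0]["region"]
B=np.array([(x,y,z) for x in(-44,44) for y in(-14,14) for z in(0,28)])
def cost(h):
    s=0
    for n in M:
        im=np.zeros((384*4,512*4),np.uint8); cv2.fillConvexPoly(im,cv2.convexHull(np.round(proj(n,w((h[0],h[1],h[2]/50),B))*4+1.5).astype(np.int32)),1)
        a=cv2.resize(M[n].astype(np.uint8),None,fx=4,fy=4,interpolation=0)
        s+=1-(a&im).sum()/(a|im).sum()
    return s
from scipy.optimize import minimize
ys,xs=np.nonzero(M["top"]); g=ray("top",(xs.mean(),ys.mean()),20)
best=min((minimize(cost,[g[0],g[1],a*50],method="Nelder-Mead",options=dict(initial_simplex=[[g[0],g[1],a*50],[g[0]+8,g[1],a*50],[g[0],g[1]+8,a*50],[g[0],g[1],a*50+8]])) for a in(0,.2,.4)),key=lambda r:r.fun)
h=best.x; print("handle",h[:2],"axis deg",np.degrees(h[2]/50),best.fun)
c,s=np.cos(pose[2]),np.sin(pose[2]); d=h[:2]-q[:2]; print("handle in jig",c*d[0]+s*d[1],-s*d[0]+c*d[1])
for k,P in dict(cradle=(112,-45,28),tang=(40,-45,42),sq=(6,62,40),tab=(27,0,57.5)).items(): print(k,w(pose,P)[0].round(1))
E
```

```text
jig [494.43144662 137.24812442] 0.4221225366704503
[[0.8, 0.4], [-0.4, 0.7], [-2.5, 1.6], [4.0, -1.2], [1.1, -1.0], [1.0, -0.7], [-0.2, 1.2], [-0.8, 3.0], [-1.4, -1.8]]
handle [617.46395358 192.62607094] axis deg -10.34850270209468 0.24311618148566516
handle in jig 123.43715728301486 54.47001864130332
cradle [606.8  93.1  28. ]
tang [534.8  92.5  42. ]
sq [500.  199.3  40. ]
tab [521.4 137.4  57.5]
```

```bash
cat > ov.py <<'E'
from h import *
import cv2
def draw(n,img,pose,x0,y0,x1,y1,k,handle=None):
    im=cv2.resize(img[y0:y1,x0:x1],None,fx=k,fy=k,interpolation=cv2.INTER_CUBIC)
    L=[[(x,y,46) for x,y in((-30,-25),(42,-25),(42,19),(-30,19),(-30,-25))],[(42,0,36),(198,0,36)],
     [(50,-25,41),(164,-25,41)],[(50,-65,41),(164,-65,41)],[(50,-30,28),(164,-30,28)],[(50,-60,28),(164,-60,28)],
     [(-9,30,56),(-9,101,56),(9,101,56),(9,30,56)],[(40,-45,42),(62,-45,42)],[(47,66,54),(55,101.5,54)]]
    C=[(0,0,255)]*9
    W=[w(pose,l) for l in L]
    if handle is not None:
        W.append(w(handle,[(a,b,28) for a,b in((-44,-14),(44,-14),(44,14),(-44,14),(-44,-14))])); C.append((255,0,0))
    for l,c in zip(W,C):
        cv2.polylines(im,[np.round(((proj(n,l)-[x0,y0]+.5)*k)).astype(np.int32)],False,c,1)
    return im
E
python3 - <<'E'
from ov import *
p=np.load("pose.npy"); h=(617.5,192.6,np.radians(-10.35))
a=draw("top",cv2.imread("pics/top0.png"),p,185,130,300,280,4,h); b=draw("side",cv2.imread("pics/side0.png"),p,190,175,320,260,4,h)
o=np.zeros((600,1000,3),np.uint8); cv2.imwrite("pics/ov1.png",a); 
c=np.zeros((600,a.shape[1]+0,3),np.uint8)
cv2.imwrite("pics/ov2.png",cv2.resize(b,None,fx=1.5,fy=1.5))
E
```

```text
(no output)
```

View pics/ov1.png

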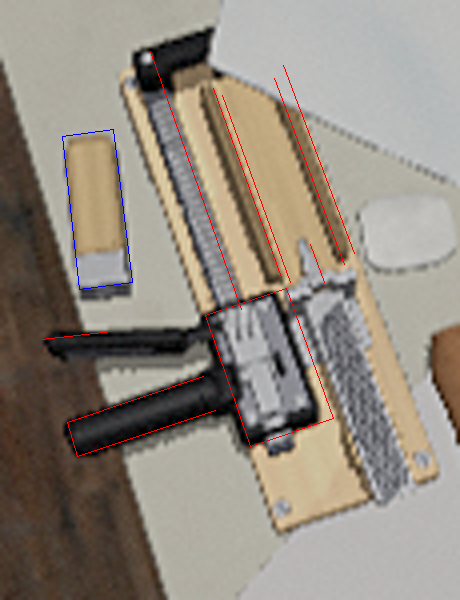

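View pics/ov2.png

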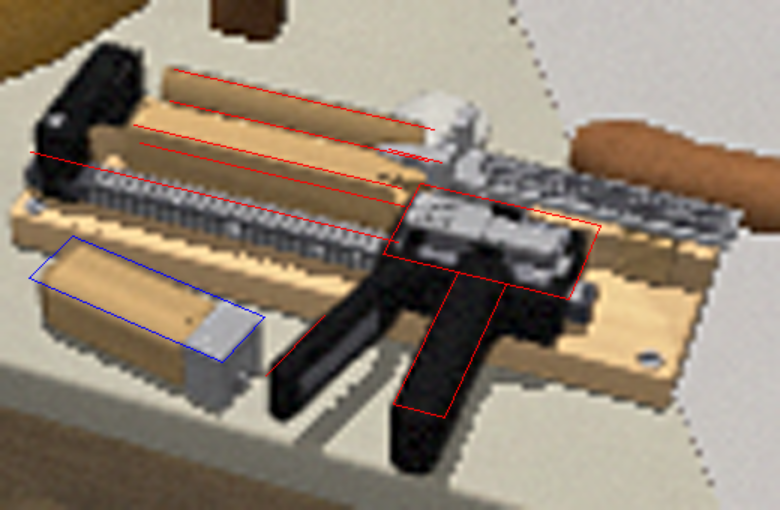

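The overlays agree with the images to about 2 px: the tang, bar, grip and cradle edges line up, with yaw about 0°. Before moving I check the surroundings in the full views.

```bash
python3 - <<'E'
import cv2,numpy as np
a=np.hstack([cv2.imread(f"pics/{n}0.png") for n in("top","side")]); cv2.imwrite("pics/full.png",cv2.resize(a,(800,300),interpolation=cv2.INTER_AREA))
E
```

```text
(no output)
```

View pics/full.png

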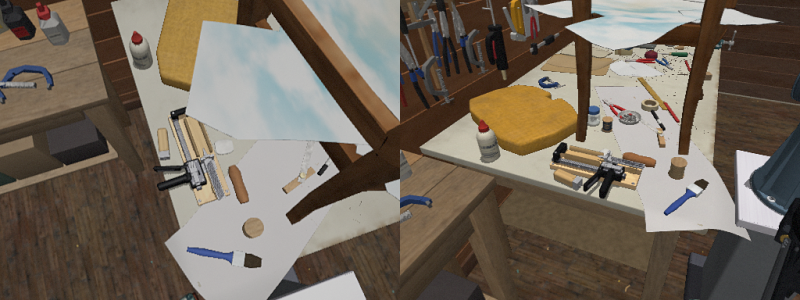

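```bash
python3 - <<'E'
from h import *
import itertools
T={k:np.array(v)*1.28 for k,v in dict(bl=(190,137),tl=(205,22),tr=(300,45),br=(375,140)).items()}
S={k:np.array(v)*1.28-np.array([512,0]) for k,v in dict(bot=(570,48),l=(525,12),r=(780,22),mid=(640,22),legL=(583,138),legR=(690,150)).items()}
def r(n,uv):
    c=C[n]; d=c["T"][:3,:3]@np.linalg.solve(c["mtx"],[*uv,1]); return c["T"][:3,3],d/np.linalg.norm(d)
for a,b in itertools.product(T,S):
    o,d=r("top",T[a]);p,e=r("side",S[b]); A=np.c_[d,-e]; s=np.linalg.lstsq(A,p-o,rcond=None)[0]
    x,y=o+s[0]*d,p+s[1]*e
    if np.linalg.norm(x-y)<60: print(a,b,((x+y)/2).round(),np.linalg.norm(x-y).round())
for b in("legL","legR"): print(b,ray("side",S[b],0).round())
print(r("top",T["bl"]))
E
```

```text
bl mid [453. 154. 445.] 9.0
bl legL [583. 127. 119.] 20.0
tl bot [676.  45. 350.] 37.0
tr mid [528. -66. 407.] 54.0
legL [660. -32.   0.]
legR [295. -98.   0.]
(array([292.63622891, 187.74591865, 854.69100785]), array([ 0.35430035, -0.07843179, -0.93183675]))
```

```bash
python3 - <<'E'
import cv2,numpy as np
s=cv2.imread("pics/side0.png")[0:200,140:512]; t=cv2.imread("pics/top0.png")[0:300,200:512]
a=cv2.resize(s,(558,300)); b=cv2.resize(t,(312,300))
cv2.imwrite("pics/chair.png",np.vstack([cv2.resize(s,(540,290)),cv2.resize(np.pad(t,((0,0),(0,260),(0,0))),(540,300))]))
E
```

```text
(no output)
```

View pics/chair.png

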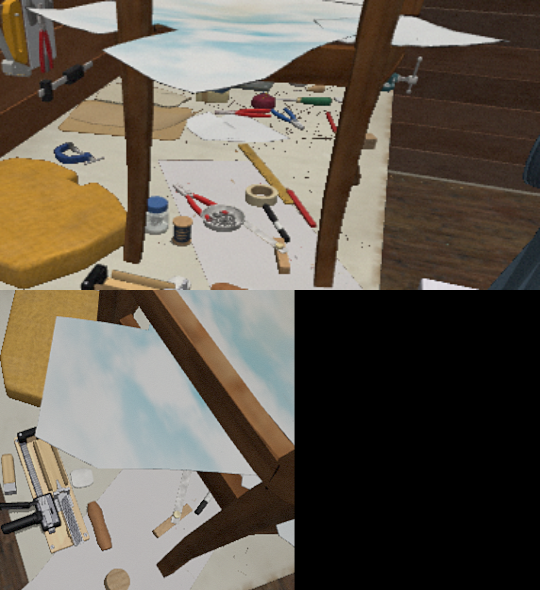

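```bash
python3 - <<'E'
from h import *
def r(n,uv):
    c=C[n]; d=c["T"][:3,:3]@np.linalg.solve(c["mtx"],[*uv,1]); return c["T"][:3,3],d/np.linalg.norm(d)
k=372/540
S=dict(cornerR=(140+195*k,93*200/290),left=(140+104*k,50*200/290),legL=(140+135*k,262*200/290),legR=(140+325*k,285*200/290),rc=(140+505*k,41*200/290),mid=(140+320*k,70*200/290))
T=dict(bl=(243,175),tl=(200+57*312*1.0/295,318-290),br=(200+260,180),bm=(303,177))
for a in T:
  for b in S:
    o,d=r("top",T[a]);p,e=r("side",S[b]); s=np.linalg.lstsq(np.c_[d,-e],p-o,rcond=None)[0]
    x,y=o+s[0]*d,p+s[1]*e; print(a,b,((x+y)/2).round(),np.linalg.norm(x-y).round())
E
```

```text
bl cornerR [491. 150. 381.] 33.0
bl left [533. 173. 412.] 142.0
bl legL [588. 126. 106.] 18.0
bl legR [416. 171. 238.] 218.0
bl rc [320. 187. 515.] 197.0
bl mid [410. 155. 441.] 76.0
tl cornerR [580.  71. 398.] 127.0
tl left [663.  61. 396.] 1.0
tl legL [717.  35. 136.] 248.0
tl legR [446. 189. 385.] 403.0
tl rc [337. 176. 576.] 293.0
tl mid [455. 118. 488.] 210.0
br cornerR [ 489. -125.  300.] 191.0
br left [512.   7. 420.] 320.0
br legL [ 629. -361. -190.] 329.0
br legR [ 392. -401. -186.] 200.0
br rc [276.  -7. 470.] 182.0
br mid [ 390. -120.  352.] 6.0
bm cornerR [493.  77. 354.] 71.0
bm left [533. 115. 402.] 190.0
bm legL [611.  -2.   4.] 79.0
bm legR [411.  67. 161.] 214.0
bm rc [309. 139. 504.] 192.0
bm mid [406.  90. 418.] 56.0
```

Emit:
{"name": "play_rows", "arguments": {"steps": [[[-47,-11,6.6,0,0,0,60],[-47,-11,6.6,0,0,0,60],[-47,-11,6.6,0,0,0,60],[-47,-11,6.6,0,0,0,60]]], "force": 30}}

```text
time: 1.7
eef_pos: [359.3, 433.9, 276.3]
eef_rot: [180.0, 0.0, 160.0]
force: [-0.3, 0.9, -0.9]
opening: 60.0
```

```bash
python3 -c "
from rig import env
o=env.observe();print(o['time'],o['qpos'].round(3).tolist(),o['eef_pos'].round(2).tolist(),o['eef_rot'].round(2).tolist())"
```

```text
1.7 [38.301, 10.292, 95.319, 0.002, 74.362, -31.728] [359.33, 433.91, 276.28] [179.98, 0.01, 160.03]
```

Emit:
{"name": "play_rows", "arguments": {"steps": [[[-47,-11,6.6,0,0,0,46],[-47,-11,6.6,0,0,0,46],[-47,-11,6.6,0,0,0,46],[-47,-11,6.6,0,0,0,46],[0,0,0,0,0,-0.168,46]]]}}

```text
time: 2.33
eef_pos: [522.4, 326.7, 249.1]
eef_rot: [-180.0, 0.0, 169.6]
force: [-0.7, 0.4, -0.8]
opening: 45.9
```

```bash
python3 - <<'E'
from rig import env
import cv2
c=env.camera("side"); cv2.imwrite("pics/side2.png",c["image"][...,::-1]);c=env.camera("top"); cv2.imwrite("pics/top2.png",c["image"][...,::-1])
o=env.observe();print(o['time'],o['qpos'].round(3).tolist(),o['eef_pos'].round(2).tolist(),o['eef_rot'].round(2).tolist(),o['force'])
E
```

```text
2.425 [21.215, 18.264, 88.782, 0.005, 72.993, -58.403] [520.42, 328.4, 249.49] [-179.98, -0.04, 169.62] [0.23943271 1.45564119 0.00974646]
```

```bash
python3 - <<'E'
import cv2,numpy as np
a=np.vstack([cv2.imread(f"pics/{n}2.png")[:300] for n in("side","top")]); cv2.imwrite("pics/arm.png",a)
E
```

```text
(no output)
```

View pics/arm.png

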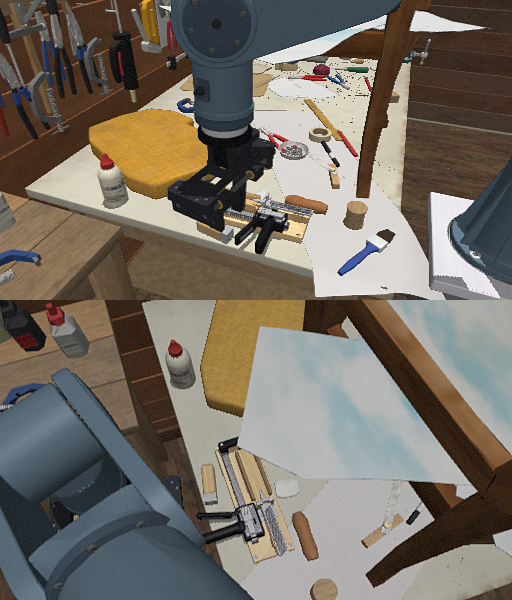

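```bash
python3 - <<'E'
from h import *
for z in(249,300,350,400,450,500,550,600): print(z,proj("side",[520,328,z]).round().tolist(),proj("top",[520,328,z]).round().tolist())
E
```

```text
249 [[227.0, 189.0]] [[125.0, 215.0]]
300 [[226.0, 160.0]] [[113.0, 205.0]]
350 [[225.0, 129.0]] [[100.0, 193.0]]
400 [[224.0, 94.0]] [[85.0, 180.0]]
450 [[222.0, 54.0]] [[66.0, 163.0]]
500 [[221.0, 7.0]] [[43.0, 143.0]]
550 [[219.0, -46.0]] [[13.0, 117.0]]
600 [[216.0, -110.0]] [[-27.0, 82.0]]
```

```bash
python3 - <<'E'
from h import *
k=540/372
for nm,uv in dict(bl=(242,177),tl=(261,27),e=(251,100),bm=(303,179),bm2=(360,179),br=(462,180)).items():
    for z in(340,370,400,430,460):
        P=ray("top",uv,z); s=proj("side",P)[0]; print(nm,z,P.round(),((s-[140,0])*[k,1.45]).round())
# forearm candidates
u=np.array([.932,.362]);j5=np.array([520,328.])
for e in(17,27):
    print(e,[proj("side",[*(j5-u*s),468+s*np.tan(np.radians(e))-50/np.cos(np.radians(e))]).round().tolist()[0] for s in(60,120,180,240)],[proj("side",[*(j5-u*s),468+s*np.tan(np.radians(e))]).round().tolist()[0] for s in(0,60,120,180,240)])
E
```

```text
bl 340 [487. 147. 340.] [210. 133.]
bl 370 [475. 149. 370.] [221. 110.]
bl 400 [464. 151. 400.] [233.  85.]
bl 430 [453. 154. 430.] [245.  58.]
bl 460 [441. 156. 460.] [259.  29.]
tl 340 [710.  44. 340.] [81. 85.]
tl 370 [686.  52. 370.] [92. 67.]
tl 400 [662.  61. 400.] [105.  47.]
tl 430 [637.  69. 430.] [118.  25.]
tl 460 [613.  77. 460.] [133.   2.]
e 340 [594.  98. 340.] [141. 108.]
e 370 [577. 103. 370.] [153.  87.]
e 400 [559. 109. 400.] [165.  65.]
e 430 [542. 114. 430.] [178.  41.]
e 460 [524. 119. 460.] [192.  15.]
bm 340 [458.  70. 340.] [249. 115.]
bm 370 [448.  77. 370.] [258.  94.]
bm 400 [439.  84. 400.] [268.  71.]
bm 430 [429.  91. 430.] [279.  46.]
bm 460 [419.  98. 460.] [290.  19.]
bm2 340 [433.  -1. 340.] [278.  99.]
bm2 370 [425.  10. 370.] [286.  80.]
bm2 400 [417.  21. 400.] [295.  59.]
bm2 430 [409.  32. 430.] [304.  36.]
bm2 460 [401.  43. 460.] [315.  11.]
br 340 [ 388. -129.  340.] [322.  77.]
br 370 [ 383. -111.  370.] [329.  60.]
br 400 [377. -93. 400.] [336.  41.]
br 430 [372. -74. 430.] [344.  21.]
br 460 [366. -56. 460.] [352.  -1.]
17 [[272.0, 67.0], [323.0, 52.0], [376.0, 37.0], [432.0, 20.0]] [[222.0, 38.0], [274.0, 21.0], [329.0, 4.0], [387.0, -15.0], [448.0, -34.0]]
27 [[272.0, 60.0], [325.0, 34.0], [383.0, 5.0], [445.0, -26.0]] [[222.0, 38.0], [275.0, 9.0], [332.0, -22.0], [395.0, -56.0], [465.0, -93.0]]
```

View pics/side2.png

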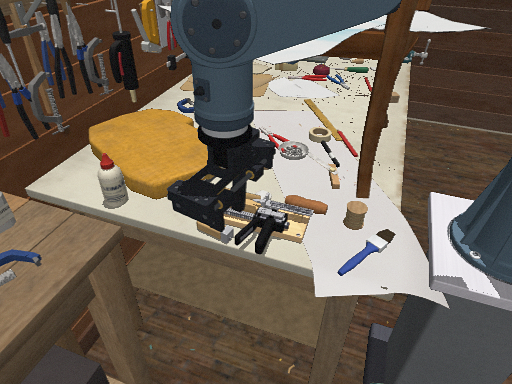

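The sheet hanging from the chair looks to be at about z 395, over the -y side of the jig. I'll move in small steps and watch tracking and force. First I go above the handle.

Emit:
{"name": "play_rows", "arguments": {"steps": [[[-28.2,-29.2,17,0,0,0,46],[-28.2,-29.2,17,0,0,0,46],[-28.2,-29.2,17,0,0,0,46],[-28.2,-29.2,17,0,0,0,46],[0,0,17,0,0,0,46],[0,0,17,0,0,0,46],[0,0,0,0,0,0,46]]]}}

```text
time: 3.3
eef_pos: [607.8, 195.3, 146.0]
eef_rot: [-179.9, -0.2, 169.7]
force: [-0.5, -0.2, 1.1]
opening: 46.0
```

```bash
python3 - <<'E'
from rig import env
import cv2
c=env.camera("side"); cv2.imwrite("pics/side3.png",c["image"][...,::-1]);c=env.camera("top"); cv2.imwrite("pics/top3.png",c["image"][...,::-1])
for n in("side","top"): print(n,[(round(a["conf"],2),a["bbox"]) for a in env.masks_of(n,"handle")[:2]])
o=env.observe();print(o['time'],o['qpos'].round(2).tolist(),o['eef_pos'].round(2).tolist(),o['eef_rot'].round(2).tolist(),o['force'],o['joint_efforts'].round(1))
a=cv2.imread("pics/side3.png"); cv2.imwrite("pics/c3.png",cv2.resize(a[100:280,130:370],(800,600),interpolation=cv2.INTER_CUBIC))
E
```

```text
side [(0.89, [196.9, 218.1, 235.5, 245.3]), (0.63, [233.3, 216.0, 258.2, 246.4])]
top []
3.5 [7.12, 27.94, 88.3, 0.0, 63.67, -72.57] [609.92, 194.96, 148.89] [179.97, 0.08, 169.7] [-0.46774106 -0.3110624  -0.49149746] [  0.  -53.2 -29.5   0.    0.1   0. ]
```

View pics/c3.png

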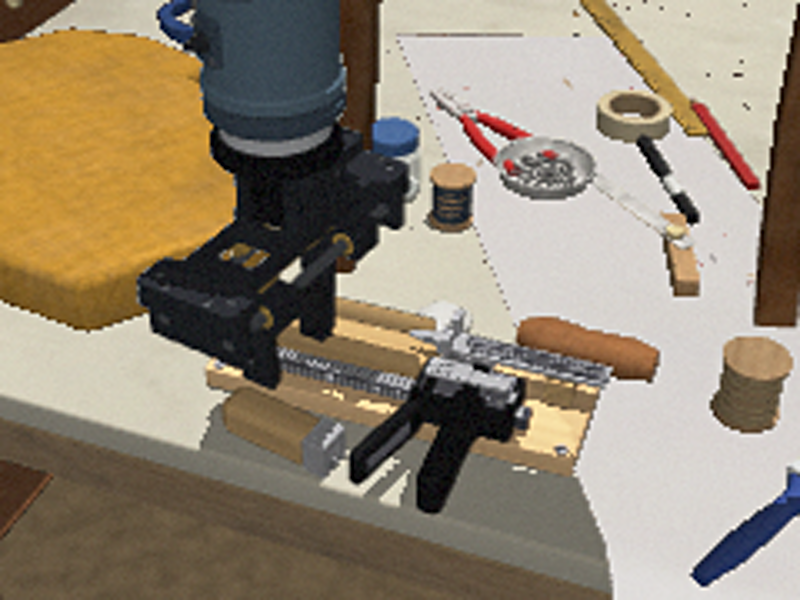

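```bash
python3 - <<'E'
from h import *
f=lambda P:((proj("side",P)[0]-[130,100])*3.333).round()
ty=np.array([.179,.984])
for s in(-40,-23,0,23,40): print(s,f([609.9+s*ty[0],195+s*ty[1],85]))
E
```

```text
-40 [318. 320.]
-23 [304. 334.]
0 [283. 353.]
23 [262. 373.]
40 [246. 388.]
```

```bash
python3 - <<'E'
from h import *
from scipy.optimize import least_squares
J=[("top",(62,-45,42),(342,263)),("top",(0,101,50),(125,447)),("top",(50,102,52),(104,357)),("top",(50,-65,41),(382,275)),
("top",(50,-60,28),(370,277)),("side",(62,-45,42),(366,200)),("side",(0,101,22),(395,467)),("side",(50,102,26),(285,422)),("side",(50,-65,41),(405,168))]
px=[(170+u/3.75,120+v/3.75) if n=="top" else (180+u/5,160+v/5) for n,_,(u,v) in J]
for sh in((0,0),(2.4,2.0)):
  for off in(0,1):
    f=lambda q:np.concatenate([[*(q[3:5]*off-0)*.7]]+[(proj(n,w((q[0],q[1],q[2]/100),P))[0]+(sh if n=="side" else q[3:5]*off)-p) for (n,P,_),p in zip(J,px)])
    r=least_squares(f,[494,137,0,0,0],loss="soft_l1"); q=r.x; print(sh,q[:2].round(1),"yaw",(q[2]*.573).round(2),q[3:].round(1),r.cost.round(1)); print(f(q)[2:].reshape(-1,2).round(1).tolist())
H=[("side",(44,14,28)),("side",(-44,14,28))]
for c in[(617.5,192.6,-.1806)]:
    for n,P in[("side",(44,14,28)),("side",(44,-14,28)),("side",(44,14,0))]: print((proj(n,w(c,P))[0]+[2.4,2]-[190,175])*6)
E
```

```text
(0, 0) [496.3 135.8] yaw 1.13 [0. 0.] 9.1
[[0.7, -0.7], [0.2, 0.2], [-2.2, 1.2], [1.0, -1.7], [1.8, 0.5], [0.2, -1.1], [-0.2, 0.6], [-0.9, 2.6], [-0.3, 1.9]]
(0, 0) [496.5 133.3] yaw 1.11 [-1.5  0.4] 8.0
[[0.3, -0.7], [-0.1, 0.1], [-2.6, 1.1], [0.6, -1.7], [1.4, 0.5], [0.4, -1.7], [-0.0, -0.2], [-0.6, 1.8], [-0.0, 1.3]]
(2.4, 2.0) [499.2 135.8] yaw 1.18 [0. 0.] 16.0
[[0.2, -2.0], [-0.2, -1.2], [-2.6, -0.1], [0.5, -3.0], [1.3, -0.8], [1.4, 0.7], [0.9, 2.2], [0.2, 4.3], [1.0, 3.6]]
(2.4, 2.0) [503.2 130.4] yaw 1.27 [-1.8  3.6] 9.9
[[0.2, -0.8], [0.1, -0.2], [-2.4, 1.0], [0.5, -1.9], [1.3, 0.4], [0.6, -1.0], [-0.0, -0.0], [-0.5, 2.1], [0.1, 2.0]]
[ 39.37550213 286.01283621]
[ 83.96187318 244.62698295]
[ 45.388681   340.04374363]
```

Emit:
{"name": "play_rows", "arguments": {"steps": [[[0,0,30,0,0,0,46],[0,0,25,0,0,0,46],[0,0,10,0,0,0,46],[0,0,0,0,0,0,20],[0,0,0,0,0,0,20],[0,0,0,0,0,0,20],[0,0,0,0,0,0,20],[0,0,0,0,0,0,20]]], "force": 30}}

```text
time: 4.5
eef_pos: [610.6, 194.2, 84.3]
eef_rot: [180.0, 0.1, 169.6]
force: [0.1, -0.3, 5.9]
opening: 27.6
```

Emit:
{"name": "play_rows", "arguments": {"steps": [[[0,0,-30,0,0,0,20],[0,0,-30,0,0,0,20],[0,0,-25,0,0,0,20],[0,0,0,0,0,0,20]]]}}

```text
time: 5.0
eef_pos: [611.0, 194.2, 170.1]
eef_rot: [179.9, 0.2, 169.6]
force: [0.8, -0.0, 0.1]
opening: 27.8
```

```bash
python3 - <<'E'
from rig import env
import cv2
c=env.camera("side"); cv2.imwrite("pics/side4.png",c["image"][...,::-1]);c=env.camera("top"); cv2.imwrite("pics/top4.png",c["image"][...,::-1])
for n in("side","top"): print(n,[(round(a["conf"],2),a["bbox"]) for a in env.masks_of(n,"handle")[:2]])
o=env.observe();print(o['time'],o['eef_pos'].round(2).tolist(),o['eef_rot'].round(2).tolist(),o['force'],o['opening'])
E
```

```text
side [(0.9, [195.3, 192.6, 235.7, 215.8])]
top []
5.2 [608.79, 193.85, 166.14] [-179.95, -0.15, 169.64] [ 0.36619517  0.22033832 -1.04726713] 27.82513674803149
```

Emit:
{"name": "play_rows", "arguments": {"steps": [[[-2.6,-20.3,0,0,0,0,20],[-2.6,-20.3,0,0,0,0,20],[-2.7,-20.2,6,0,0,0,20],[-2.7,-20.2,6,0,0,0,20],[-2.7,-20.3,6,0,0,0,20],[0,0,0,0,0,-0.0975,20],[0,0,0,0,0,-0.0975,20],[0,0,0,0,0,0,20]]]}}

```text
time: 6.2
eef_pos: [604.5, 91.1, 149.6]
eef_rot: [180.0, -0.0, -179.3]
force: [-0.5, -0.7, 0.9]
opening: 27.6
```

```bash
python3 - <<'E'
from rig import env
import cv2
c=env.camera("side"); cv2.imwrite("pics/side5.png",c["image"][...,::-1])
for n in("side",): print(n,[(round(a["conf"],2),a["bbox"]) for a in env.masks_of(n,"handle")[:2]])
o=env.observe();print(o['time'],o['eef_pos'].round(2).tolist(),o['eef_rot'].round(2).tolist(),o['force'],o['opening'],o['joint_efforts'].round(1))
a=c["image"][...,::-1]; cv2.imwrite("pics/c5.png",cv2.resize(a[150:270,180:340],(800,600),interpolation=cv2.INTER_CUBIC))
E
```

```text
side [(0.68, [214.7, 175.4, 255.1, 195.6]), (0.18, [193.4, 182.7, 314.1, 256.0])]
6.3 [604.54, 91.49, 149.67] [180.0, -0.02, -179.32] [-0.33448628  0.07107334  0.1167321 ] 27.6838804022686 [ -0.1 -51.  -29.6  -0.    0.1  -0.1]
```

View pics/c5.png

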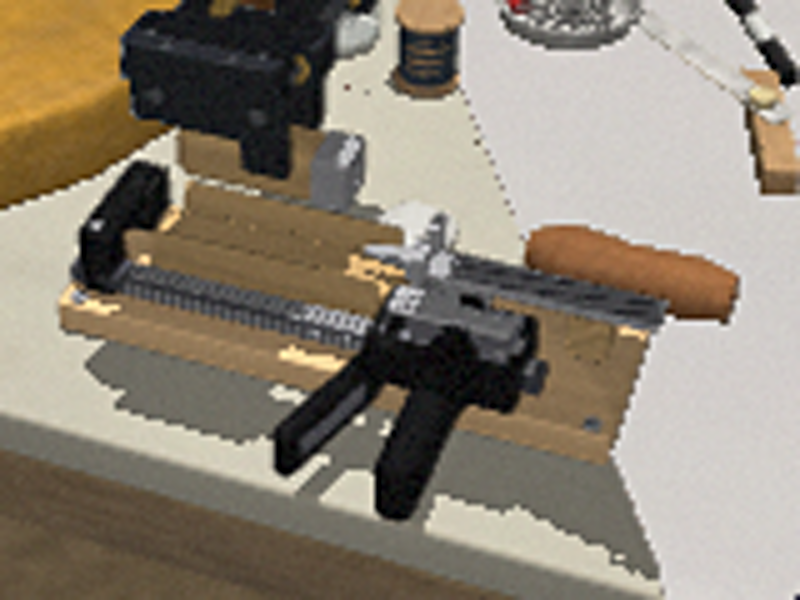

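```bash
python3 - <<'E'
from h import *
sh=np.array([2.4,2.0])
print("tang tip world (side)",ray("side",np.array([180+365/5,150+250/5])-sh,42).round(1), "unshifted",ray("side",np.array([253,200.]),42).round(1))
t=np.array([170+342/3.75,120+263/3.75]); print("tang tip world (top)",ray("top",t,42).round(1))
for m in(36,40,44):  # mouth distance from tcp
    print(m,[((proj("side",[604.5-m,91.5+s*14,z])[0]+sh-[180,150])*5).round().tolist() for s,z in((1,93),(-1,93),(-1,65),(1,65))])
print("rear",[((proj("side",[604.5+50,91.5+14,z])[0]+sh-[180,150])*5).round().tolist() for z in(93,65)])
E
```

```text
tang tip world (side) [566.6  91.1  42. ] unshifted [558.6  96.2  42. ]
tang tip world (top) [558.1  94.   42. ]
36 [[351.0, 180.0], [373.0, 147.0], [372.0, 195.0], [351.0, 228.0]]
40 [[360.0, 182.0], [381.0, 149.0], [380.0, 197.0], [359.0, 230.0]]
44 [[368.0, 184.0], [389.0, 150.0], [387.0, 199.0], [367.0, 232.0]]
rear [[180.0, 141.0], [183.0, 189.0]]
```

Emit:
{"name": "play_rows", "arguments": {"steps": [[[0,2,10,0,0,0,20],[0,0,10,0,0,0,20],[0,0,10,0,0,0,20],[0,0,5,0,0,0,20],[0,0,3,0,0,0,20],[0,0,0,0,0,0,20]]]}}

```text
time: 7.05
eef_pos: [604.9, 95.9, 112.3]
eef_rot: [179.8, 0.1, -179.2]
force: [-1.7, 8.2, 5.8]
opening: 27.7
```

Emit:
{"name": "play_rows", "arguments": {"steps": [[[0,3,-1,0,0,0,20],[0,0,0,0,0,0,20]]]}}

```text
time: 7.3
eef_pos: [604.3, 97.1, 112.4]
eef_rot: [-180.0, -0.0, -179.2]
force: [0.5, 0.8, -0.0]
opening: 27.6
```

Emit:
{"name": "play_rows", "arguments": {"steps": [[[0,0.5,3,0,0,0,20],[0,0,2,0,0,0,20],[0,0,0,0,0,0,20]]]}}

```text
time: 7.68
eef_pos: [604.7, 97.1, 111.8]
eef_rot: [-179.9, -0.0, -179.2]
force: [-14.5, -1.2, 31.0]
opening: 27.2
```

Emit:
{"name": "play_rows", "arguments": {"steps": [[[0,0,-4,0,0,0,20],[0,0,0,0,0,0,20],[0,0,0,0,0,0,44],[0,0,0,0,0,0,44],[0,0,0,0,0,0,44],[0,0,0,0,0,0,44]]]}}

```text
time: 8.43
eef_pos: [604.4, 97.5, 111.7]
eef_rot: [180.0, -0.0, -179.2]
force: [-0.5, 0.1, 0.4]
opening: 43.8
```

Emit:
{"name": "play_rows", "arguments": {"steps": [[[0,0,-35,0,0,0,44],[0,0,-40,0,0,0,44],[29.3,35.2,0,0,0,0,88],[29.3,35.2,0,0,0,0,88],[29.4,35.3,0,0,0,0,88],[0,0,0,0,0,0.1745,88],[0,0,0,0,0,0.1745,88],[0,0,0,0,0,0.1745,88],[0,0,0,0,0,0.1745,88],[0,0,0,0,0,0.1745,88]]]}}

```text
time: 9.68
eef_pos: [515.0, 201.9, 186.9]
eef_rot: [180.0, 0.0, 130.5]
force: [-0.0, 1.1, 0.8]
opening: 87.8
```

Emit:
{"name": "play_rows", "arguments": {"steps": [[[0,0,0,0,0,0.1745,88],[0,0,0,0,0,0.1745,88],[0,0,0,0,0,0.1745,88],[0,0,0,0,0,0.1745,88],[0,0,0,0,0,0,88]]]}}

```text
time: 10.3
eef_pos: [515.0, 201.9, 186.9]
eef_rot: [180.0, 0.0, 90.9]
force: [0.2, 0.2, 0.1]
opening: 87.9
```

```bash
python3 - <<'E'
from rig import env
import cv2,numpy as np
I={}
for n in("side","top"):
    c=env.camera(n); I[n]=c["image"][...,::-1]; cv2.imwrite(f"pics/{n}6.png",I[n])
    for t in("handle","jaw","release_tab"): print(n,t,[(round(a["conf"],2),np.round(a["bbox"]).tolist()) for a in env.masks_of(n,t)[:2]])
o=env.observe();print(o['time'],o['eef_pos'].round(2).tolist(),o['eef_rot'].round(2).tolist(),o['force'],o['opening'],o['qpos'].round(1))
a=cv2.resize(I["side"][150:270,180:340],(720,540),interpolation=cv2.INTER_CUBIC); cv2.imwrite("pics/c6.png",a)
E
```

```text
side handle [(0.76, [215.0, 185.0, 255.0, 208.0])]
side jaw [(0.88, [195.0, 182.0, 289.0, 231.0])]
side release_tab [(0.42, [258.0, 204.0, 281.0, 219.0])]
top handle [(0.42, [224.0, 162.0, 236.0, 190.0])]
top jaw [(0.71, [224.0, 161.0, 238.0, 186.0])]
top release_tab []
10.7 [515.03, 201.93, 186.89] [-180.0, -0.0, 90.88] [-0.38197138 -0.22653826 -0.01881772] 87.95639494778248 [  9.1  15.2 100.7   0.   64.1   8.2]
```

View pics/c6.png

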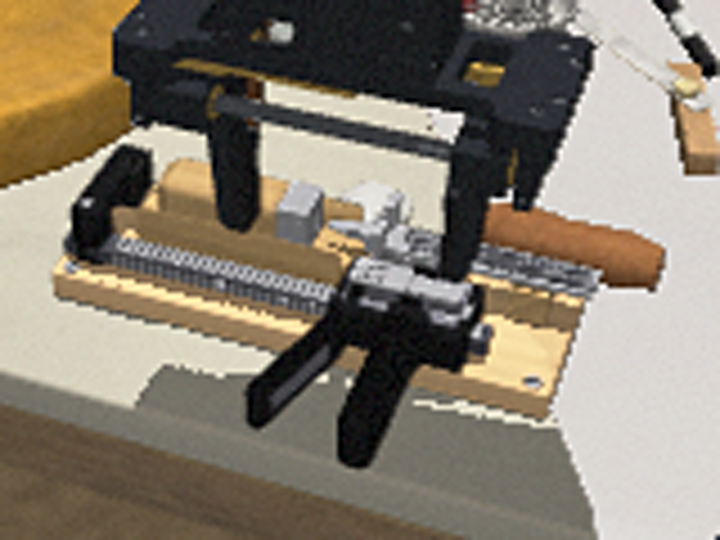

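```bash
python3 - <<'E'
from h import *
for s in(44,52.7,61.5): print(s,[((proj("side",[515+k*s,202,123])[0]-[180,150])*4.5).round().tolist() for k in(1,-1)])
o=np.array([180,150])
# grip end, trigger tip, by rays (unshifted, with tip-derived shift to compare)
for nm,uv,z in(("gripEndBot",(355,465),22),("trigTipBot",(262,425),26),("tang",(330,225),42),("handle mouth top near",(287,182),56)):
    for sh in((0,0),(1,1)): print(nm,sh,ray("side",o+np.array(uv)/4.5-sh,z).round(1))
E
```

```text
44 [[250.0, 222.0], [437.0, 267.0]]
52.7 [[232.0, 217.0], [456.0, 272.0]]
61.5 [[214.0, 213.0], [476.0, 277.0]]
gripEndBot (0, 0) [494.6 234.9  22. ]
gripEndBot (1, 1) [497.5 233.   22. ]
trigTipBot (0, 0) [542.8 230.1  26. ]
trigTipBot (1, 1) [545.9 228.2  26. ]
tang (0, 0) [557.9  95.9  42. ]
tang (1, 1) [561.4  93.2  42. ]
handle mouth top near (0, 0) [586.   86.3  56. ]
handle mouth top near (1, 1) [589.7  83.4  56. ]
```

Emit:
{"name": "play_rows", "arguments": {"steps": [[[0,0,30,0,0,0,88],[0,0,30,0,0,0,88],[0,0,25,0,0,0,88],[0,0,15,0,0,0,88],[0,0,0,0,0,0,88]]], "force": 20}}

```text
time: 11.32
eef_pos: [514.4, 201.8, 86.0]
eef_rot: [-179.9, 0.0, 90.8]
force: [-0.3, 0.0, -0.0]
opening: 87.7
```

Emit:
{"name": "play_rows", "arguments": {"steps": [[[0,0,0,0,0,0,64],[0,0,0,0,0,0,64],[0,0,0,0,0,0,64]]], "force": 20}}

```text
time: 11.7
eef_pos: [515.5, 202.0, 87.7]
eef_rot: [179.9, -0.0, 90.8]
force: [0.7, -0.2, 0.2]
opening: 63.8
```

Emit:
{"name": "play_rows", "arguments": {"steps": [[[0,0,0,0,0,0,58],[0,0,0,0,0,0,58]]]}}

```text
time: 11.95
eef_pos: [515.9, 202.0, 87.4]
eef_rot: [179.9, -0.0, 90.8]
force: [2.7, 0.4, -0.4]
opening: 58.1
```

Emit:
{"name": "play_rows", "arguments": {"steps": [[[0,0,0,0,0,0,80],[0,-5,0,0,0,0,80],[0,-5.5,0,0,0,0,80],[0,0,0,0,0,0,25],[0,0,0,0,0,0,25],[0,0,0,0,0,0,25],[0,0,0,0,0,0,25],[0,0,0,0,0,0,25]]], "force": 20}}

```text
time: 12.95
eef_pos: [504.7, 202.1, 87.4]
eef_rot: [-180.0, -0.0, 90.8]
force: [-9.0, 0.6, 13.7]
opening: 32.4
```

Emit:
{"name": "play_rows", "arguments": {"steps": [[[0,-1,0,0,0,0,80],[0,0,0,0,0,0,80],[0,0,0,0,0,0,80],[0,0,0,0,0,0,80],[0,0,0,0,0,0,80],[0,0,0,0,0,0,25],[0,0,0,0,0,0,25],[0,0,0,0,0,0,25],[0,0,0,0,0,0,25],[0,0,0,0,0,0,25]]], "force": 20}}

```text
time: 14.2
eef_pos: [504.4, 202.1, 86.9]
eef_rot: [179.9, -0.0, 90.8]
force: [8.7, -0.0, -5.0]
opening: 32.4
```

```bash
python3 - <<'E'
from rig import env
import numpy as np,cv2
for n in("side","top"):
    c=env.camera(n); cv2.imwrite(f"pics/{n}7.png",c["image"][...,::-1])
    for t in("handle","jaw"): print(n,t,[(round(a["conf"],2),np.round(a["bbox"],1).tolist()) for a in env.masks_of(n,t)[:2]])
E
```

```text
side handle []
side jaw [(0.76, [199.7, 183.1, 290.6, 226.1]), (0.45, [192.7, 181.8, 312.9, 253.7])]
top handle []
top jaw []
```

Emit:
{"name": "play_rows", "arguments": {"steps": [[[0,0.3,0,0,0,0,80],[0,0,0,0,0,0,80],[0,0,0,0,0,0,80],[0,0,0,0,0,0,80],[0,0,0,0,0,0,80],[0,0,0,0,0,0,25],[0,0,0,0,0,0,25],[0,0,0,0,0,0,25],[0,0,0,0,0,0,25],[0,0,0,0,0,0,25]]]}}

```text
time: 15.75
eef_pos: [504.6, 202.1, 87.0]
eef_rot: [179.9, -0.0, 90.8]
force: [-9.4, 1.6, 5.9]
opening: 32.0
```

Emit:
{"name": "play_rows", "arguments": {"steps": [[[0,0,0,0,0,0,80],[0,0,0,0,0,0,80],[0,0,0,0,0,0,80],[0,0,0,0,0,0,80],[0,0,0,0,0,0,80],[0,0,0,0,0,0,25],[0,0,0,0,0,0,25],[0,0,0,0,0,0,25],[0,0,0,0,0,0,25],[0,0,0,0,0,0,25]]]}}

```text
time: 17.0
eef_pos: [504.6, 202.1, 87.0]
eef_rot: [179.9, -0.0, 90.8]
force: [-8.7, 2.0, 5.8]
opening: 32.1
```

Emit:
{"name": "play_rows", "arguments": {"steps": [[[0,0,0,0,0,0,80],[0,0,0,0,0,0,80],[0,0,0,0,0,0,80],[0,0,0,0,0,0,80],[0,0,0,0,0,0,80],[0,0,0,0,0,0,25],[0,0,0,0,0,0,25],[0,0,0,0,0,0,25],[0,0,0,0,0,0,25],[0,0,0,0,0,0,25]]]}}

```text
time: 18.25
eef_pos: [504.6, 202.1, 87.0]
eef_rot: [179.9, -0.0, 90.8]
force: [-9.8, 1.0, 6.8]
opening: 32.3
```

```bash
python3 - <<'E'
from rig import env
import numpy as np,cv2
for n in("side","top"):
    c=env.camera(n); cv2.imwrite(f"pics/{n}8.png",c["image"][...,::-1])
    for t in("handle","jaw"): print(n,t,[(round(a["conf"],2),np.round(a["bbox"],1).tolist()) for a in env.masks_of(n,t)[:2]])
E
```

```text
side handle []
side jaw [(0.77, [208.0, 187.4, 290.4, 228.4]), (0.42, [245.3, 216.2, 265.1, 250.7])]
top handle []
top jaw [(0.52, [233.4, 138.5, 266.0, 201.4]), (0.44, [235.5, 152.7, 249.9, 204.7])]
```

Emit:
{"name": "play_rows", "arguments": {"steps": [[[0,0,0,0,0,0,80],[0,0,0,0,0,0,80],[0,0,0,0,0,0,80],[0,0,0,0,0,0,80],[0,0,0,0,0,0,80],[0,0,0,0,0,0,25],[0,0,0,0,0,0,25],[0,0,0,0,0,0,25],[0,0,0,0,0,0,25],[0,0,0,0,0,0,25]]]}}

```text
time: 19.8
eef_pos: [504.6, 202.1, 86.9]
eef_rot: [179.9, -0.1, 90.8]
force: [-7.2, -0.3, 9.4]
opening: 32.0
```

Emit:
{"name": "play_rows", "arguments": {"steps": [[[0,0,0,0,0,0,80],[0,0,0,0,0,0,80],[0,0,0,0,0,0,80],[0,0,0,0,0,0,80],[0,0,0,0,0,0,80],[0,0,0,0,0,0,25],[0,0,0,0,0,0,25],[0,0,0,0,0,0,25],[0,0,0,0,0,0,25],[0,0,0,0,0,0,25]]]}}

```text
time: 21.05
eef_pos: [504.6, 202.1, 87.0]
eef_rot: [179.9, -0.0, 90.8]
force: [-3.6, -0.0, 10.6]
opening: 32.0
```

Emit:
{"name": "play_rows", "arguments": {"steps": [[[0,0,0,0,0,0,80],[0,0,0,0,0,0,80],[0,0,0,0,0,0,80],[0,0,0,0,0,0,80],[0,0,0,0,0,0,80],[0,0,0,0,0,0,25],[0,0,0,0,0,0,25],[0,0,0,0,0,0,25],[0,0,0,0,0,0,25],[0,0,0,0,0,0,25]]]}}

```text
time: 22.3
eef_pos: [504.6, 202.2, 87.0]
eef_rot: [179.9, -0.1, 90.8]
force: [-3.4, 1.0, 9.7]
opening: 32.2
```

Emit:
{"name": "play_rows", "arguments": {"steps": [[[0,0,0,0,0,0,80],[0,0,0,0,0,0,80],[0,0,0,0,0,0,80],[0,0,0,0,0,0,80],[0,0,0,0,0,0,80],[0,0,0,0,0,0,25],[0,0,0,0,0,0,25],[0,0,0,0,0,0,25],[0,0,0,0,0,0,25],[0,0,0,0,0,0,25]]]}}

```text
time: 23.55
eef_pos: [506.3, 202.1, 87.4]
eef_rot: [179.7, -0.1, 90.8]
force: [12.1, 1.4, -5.7]
opening: 35.6
```

```bash
python3 - <<'E'
from rig import env
import numpy as np,cv2
for n in("side","top"):
    c=env.camera(n); cv2.imwrite(f"pics/{n}9.png",c["image"][...,::-1])
    for t in("handle","jaw"): print(n,t,[(round(a["conf"],2),np.round(a["bbox"],1).tolist()) for a in env.masks_of(n,t)[:2]])
E
```

```text
side handle []
side jaw [(0.69, [210.5, 205.6, 308.0, 235.0]), (0.37, [284.0, 195.2, 327.7, 213.1])]
top handle []
top jaw [(0.53, [234.3, 154.2, 253.3, 201.8])]
```

Emit:
{"name": "play_rows", "arguments": {"steps": [[[0,0,0,0,0,0,25],[0,0,0,0,0,0,25],[0,0,0,0,0,0,25]]]}}

```text
time: 24.22
eef_pos: [505.8, 202.1, 87.4]
eef_rot: [179.7, -0.1, 90.8]
force: [10.7, 2.0, -4.2]
opening: 34.7
```

Emit:
{"name": "play_rows", "arguments": {"steps": [[[0,0,0,0,0,0,80],[0,0,0,0,0,0,80],[0,0,0,0,0,0,80],[0,0,0,0,0,0,80],[0,0,0,0,0,0,80],[0,0,0,0,0,0,25],[0,0,0,0,0,0,25],[0,0,0,0,0,0,25],[0,0,0,0,0,0,25],[0,0,0,0,0,0,25]]]}}

```text
time: 25.48
eef_pos: [506.3, 202.3, 87.4]
eef_rot: [179.7, -0.1, 90.8]
force: [11.8, 3.5, -6.6]
opening: 36.2
```

Emit:
{"name": "play_rows", "arguments": {"steps": [[[0,0,0,0,0,0,25],[0,0,0,0,0,0,25],[0,0,0,0,0,0,25]]]}}

```text
time: 25.85
eef_pos: [505.8, 202.3, 87.4]
eef_rot: [179.7, -0.1, 90.8]
force: [10.5, 2.4, -4.7]
opening: 35.5
```

Emit:
{"name": "play_rows", "arguments": {"steps": [[[0,2.2,0,0,0,0,86],[0,0,0,0,0,0,86],[0,0,0,0,0,0,86],[0,0,0,0,0,0,86],[0,0,0,0,0,0,86],[0,0,0,0,0,0,25],[0,0,0,0,0,0,25],[0,0,0,0,0,0,25],[0,0,0,0,0,0,25],[0,0,0,0,0,0,25]]]}}

```text
time: 27.1
eef_pos: [507.6, 202.1, 87.4]
eef_rot: [179.8, -0.1, 90.8]
force: [5.8, 2.5, 0.6]
opening: 38.4
```

Emit:
{"name": "play_rows", "arguments": {"steps": [[[0,0,0,0,0,0,25],[0,0,0,0,0,0,25],[0,0,0,0,0,0,25]]]}}

```text
time: 27.48
eef_pos: [506.8, 202.1, 87.4]
eef_rot: [179.9, -0.0, 90.8]
force: [4.7, 2.6, -0.1]
opening: 36.4
```

```bash
python3 - <<'E'
from rig import env
import numpy as np,cv2
I=[]
for n in("side","top"):
    c=env.camera(n); cv2.imwrite(f"pics/{n}10.png",c["image"][...,::-1])
    for t in("handle","jaw"): print(n,t,[(round(a["conf"],2),np.round(a["bbox"],1).tolist()) for a in env.masks_of(n,t)[:2]])
E
```

```text
side handle []
side jaw [(0.69, [211.1, 206.3, 308.0, 239.3])]
top handle []
top jaw [(0.4, [232.8, 154.4, 253.3, 200.7])]
```

Emit:
{"name": "play_rows", "arguments": {"steps": [[[0,0,0,0,0,0,86],[0,0,0,0,0,0,86],[0,0,0,0,0,0,86],[0,0,0,0,0,0,86],[0,0,-20,0,0,0,86],[0,0,-44,0,0,0,86],[-30.7,9,0,0,0,0,20],[-30.8,9,0,0,0,0,0],[0,0,0,0,0,-0.1745,0],[0,0,0,0,0,-0.1745,0]]]}}

```text
time: 29.02
eef_pos: [523.6, 140.2, 150.0]
eef_rot: [-179.8, -0.1, 111.1]
force: [-0.2, -0.3, -0.3]
opening: 47.9
```

Emit:
{"name": "play_rows", "arguments": {"steps": [[[0,0,0,0,0,-0.1745,0],[0,0,0,0,0,-0.1745,0],[0,0,0,0,0,-0.1745,0],[0,0,0,0,0,-0.1745,0],[0,0,0,0,0,-0.1745,0],[0,0,0,0,0,-0.1745,0],[0,0,0,0,0,-0.1745,0],[0,0,0,0,0,0,0]]]}}

```text
time: 30.02
eef_pos: [523.7, 140.7, 150.1]
eef_rot: [180.0, -0.2, -179.3]
force: [0.3, 0.7, -0.8]
opening: 0.8
```

```bash
python3 - <<'E'
from rig import env
import numpy as np,cv2
from h import *
I={}
for n in("side","top"):
    c=env.camera(n); I[n]=c["image"][...,::-1]; cv2.imwrite(f"pics/{n}11.png",I[n])
    for t in("handle","jaw","release_tab"): print(n,t,[(round(a["conf"],2),np.round(a["bbox"],1).tolist()) for a in env.masks_of(n,t)[:2]])
o=env.observe();print(o['time'],o['eef_pos'].round(2).tolist(),o['eef_rot'].round(2).tolist(),o['force'],o['opening'])
a=cv2.resize(I["side"][150:270,180:340],(540,405),interpolation=cv2.INTER_CUBIC);b=cv2.resize(I["top"][130:270,190:290],(250,350),interpolation=cv2.INTER_CUBIC)
o=np.zeros((405,790,3),np.uint8);o[:,:540]=a;o[:350,540:]=b; cv2.imwrite("pics/c11.png",o)
E
```

```text
side handle [(0.56, [226.2, 189.1, 260.6, 211.6]), (0.33, [191.8, 185.3, 312.7, 253.4])]
side jaw [(0.75, [211.6, 187.7, 308.1, 233.6])]
side release_tab [(0.58, [231.3, 215.7, 260.5, 245.8])]
top handle [(0.44, [201.0, 227.1, 223.3, 241.1])]
top jaw [(0.25, [203.6, 227.5, 220.3, 242.1])]
top release_tab []
30.425 [524.87, 140.57, 150.9] [180.0, -0.01, -179.23] [ 0.01539178 -0.79559177  0.36043047] 0.3154269204735046
```

View pics/c11.png

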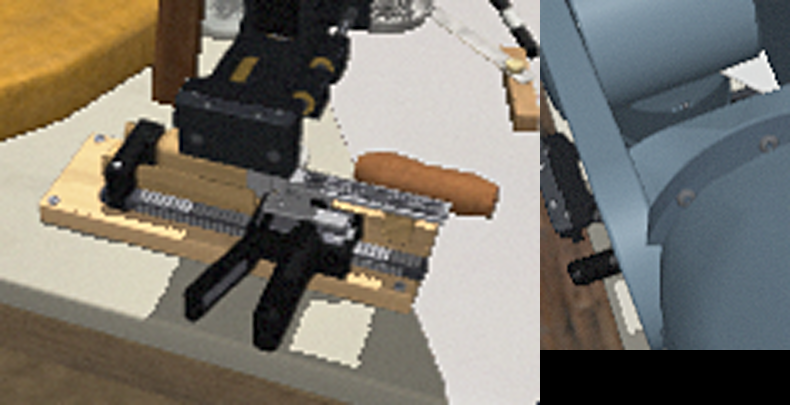

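Emit:
{"name": "play_rows", "arguments": {"steps": [[[0,0,15,0,0,0,0],[0,0,9,0,0,0,0],[0,0,3,0,0,0,0],[0,0,2,0,0,0,0],[0,0,0,0,0,0,0]]]}}

```text
time: 31.05
eef_pos: [525.0, 140.6, 121.9]
eef_rot: [-180.0, 0.0, -179.2]
force: [-0.7, -0.6, -0.1]
opening: 0.4
```

Emit:
{"name": "play_rows", "arguments": {"steps": [[[0,0,2,0,0,0,0],[0,0,1,0,0,0,0],[0,0,0,0,0,0,0]]]}}

```text
time: 31.42
eef_pos: [525.7, 140.6, 119.4]
eef_rot: [180.0, 0.1, -179.2]
force: [1.8, 1.4, 2.9]
opening: 0.2
```

Emit:
{"name": "play_rows", "arguments": {"steps": [[[0,0,1.5,0,0,0,0],[0,0,1,0,0,0,0],[0,0,0,0,0,0,0]]]}}

```text
time: 31.8
eef_pos: [526.0, 140.6, 117.3]
eef_rot: [180.0, 0.1, -179.2]
force: [2.0, 0.3, 7.1]
opening: 0.4
```

Emit:
{"name": "play_rows", "arguments": {"steps": [[[0,0,0.8,0,0,0,0],[0,0,0,0,0,0,0],[0,0,0,0,0,0,0],[0,0,0,0,0,0,0],[0,0,0,0,0,0,0],[0,0,0,0,0,0,0]]]}}

```text
time: 32.55
eef_pos: [526.1, 140.6, 117.1]
eef_rot: [-180.0, 0.2, -179.2]
force: [0.3, -0.2, 11.6]
opening: 0.4
```

```bash
python3 - <<'E'
from rig import env
import numpy as np,cv2
c=env.camera("side"); cv2.imwrite("pics/side12.png",c["image"][...,::-1])
for t in("handle","jaw"): print(t,[(round(a["conf"],2),np.round(a["bbox"],1).tolist()) for a in env.masks_of("side",t)[:2]])
print(env.observe()["eef_pos"],env.observe()["force"])
E
```

```text
handle []
jaw [(0.71, [194.8, 184.4, 287.2, 225.7])]
[526.10358364 140.55467517 117.08949768] [ 0.98770272 -0.97439242 11.95478727]
```

Emit:
{"name": "play_rows", "arguments": {"steps": [[[0,0,0,0,0,0,0],[0,0,0,0,0,0,0],[0,0,0,0,0,0,0],[0,0,0,0,0,0,0],[0,0,-20,0,0,0,0],[0,0,-40,0,0,0,0],[0,40,-40,0,0,0,0],[0,50,-20,0,0,0,0],[0,50,0,0,0,0,0],[0,50,0,0,0,0,0]]]}}

```text
time: 33.95
eef_pos: [521.3, 331.8, 235.0]
eef_rot: [-180.0, -0.1, -179.2]
force: [0.8, 0.6, 0.8]
opening: 0.3
```

Emit:
{"name": "play_rows", "arguments": {"steps": [[[0,50,0,0,0,0,0],[0,50,0,0,0,0,0],[0,0,0,0,0,0,0]]]}}

```text
time: 34.33
eef_pos: [518.9, 433.1, 233.9]
eef_rot: [-179.9, -0.2, -179.0]
force: [-0.4, -0.3, -0.0]
opening: 0.9
```

```bash
python3 - <<'E'
from rig import env
import numpy as np,cv2
from h import *
def seg(n,t):
    return [(round(a["conf"],2),np.round(a["bbox"],1).tolist()) for a in env.masks_of(n,t)[:2]]
for n in("side","top"):
    c=env.camera(n); im=c["image"][...,::-1]; cv2.imwrite(f"pics/{n}13.png",im)
    for t in("handle","jaw","old_handle","chalk","trigger"): print(n,t,seg(n,t))
# predicted handle box when home, jig pose
p=(497.5,140.4,np.radians(.8))
B=np.array([(x,y,z) for x in(40,128) for y in(-59,-31) for z in(28,56)])
for n in("side","top"):
    q=proj(n,w(p,B)); print(n,"home bbox",q.min(0).round(1),q.max(0).round(1)); q=proj(n,w(p,B+[5,0,0])); print("5 mm off",q.min(0).round(1),q.max(0).round(1))
# image diff to start: any change around trigger/jaw
a=cv2.imread("pics/side0.png").astype(int);b=cv2.imread("pics/side13.png").astype(int)
d=np.abs(a-b).max(2)>60; print("trigger area diff",d[205:250,225:262].mean().round(3),"jaw area",d[178:212,192:215].mean().round(3),"cradle",d[185:210,215:260].mean().round(3))
o=env.observe(); print(o["time"],o["eef_pos"].round(1),o["force"].round(1))
E
```

```text
side handle [(0.77, [243.5, 192.1, 266.0, 211.7]), (0.74, [220.9, 194.0, 311.6, 254.1])]
side jaw []
side old_handle [(0.66, [285.9, 195.5, 328.9, 209.3]), (0.49, [224.3, 211.1, 285.5, 228.7])]
side chalk [(0.61, [262.0, 187.9, 271.9, 196.9])]
side trigger [(0.7, [234.0, 213.0, 260.9, 247.7])]
top handle [(0.74, [244.5, 159.7, 271.0, 200.3])]
top jaw [(0.97, [218.4, 134.9, 256.4, 241.5])]
top old_handle [(0.94, [292.7, 208.9, 315.4, 259.2]), (0.35, [245.2, 157.0, 269.6, 200.5])]
top chalk [(0.81, [274.0, 177.9, 299.9, 195.7])]
top trigger [(0.6, [196.9, 208.1, 240.8, 219.1]), (0.24, [243.8, 158.3, 272.3, 201.8])]
side home bbox [224.3 186.1] [263.2 210. ]
5 mm off [222.4 185.7] [261.2 209.5]
top home bbox [243.1 157.5] [269.9 203.2]
5 mm off [242.3 155.4] [269.1 201.1]
trigger area diff 0.157 jaw area 0.609 cradle 0.743
34.925 [521.  430.1 235.8] [ 0.  -0.1 -0.4]
```

```bash
python3 -c "
from rig import env
print(env.finish_job())"
```

```text
the job is handed in; nothing more can be done
None
```

The handle is driven onto the rasp, the clamp is open again, and the job was handed in at about 35 s of the 64 s allowed. The interface gives no verdict.

**What I did**
- I gripped the handle by its top and laid it in the cradle with its mouth towards the tang. One small sideways correction was needed when it touched a cheek. I then let go of it.
- I squeezed the trigger at 20 N grip force. Eight squeezes went fully home. The ninth and two more stalled, at up to 38 mm over grip and trigger, which is what the task gives for the handle fully home.
- I pressed the release tab with closed fingers at 7 to 12 N, held it for more than a second, then moved the arm clear.

**Last checks**
- **Handle:** the top-camera outline has its centre within about 1 mm of the predicted home position. The outline's front edge alone fell about 3 pixels short, roughly 6 mm. The side view read about 3 pixels (some 7 mm) past home. I trusted the stall together with the outline's centre.
- **Jaw:** back at its starting place in the side image while the tab was held. Afterwards only the top camera could confirm it, because the side camera no longer found it.
- **Trigger and bystanders:** the trigger, old handle and chalk were all detected within a few pixels of where they started.

**Less certain**
- The sheet on the chair appeared to overlap the forearm's path by my estimate, but I saw no sign of contact.
- The last squeezes were slightly off centre, with up to 12 N of unbalanced side force. I estimate the jaw pressed with about 50 N at most, below the 80 N limit, but I could not measure it directly.

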